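# Put a battery pack on the tester and set the load selector

## Task

Take the battery pack out of the parts tray and lower it (do not drop it) into the cradle on top of the battery tester, so that it lies flat on the cradle's bed, and let go of it; the tray and cradle leave different sides of it free, so set it down on the bench in between and take it again the other way. Then turn the tester's selector clockwise, click by click, until it rests at the fourth bar mark after the round off dot, without going past that mark, and let go. Leave the other things in the tray and on the bench where they are.

Things in the scene. Friction and masses are not known exactly. Their poses are not given: they have to be found in the camera images.
- pack: Battery pack: grey block with a paper band and brass strips on both ends, 60 (x) by 34 (y) by 24 (z) mm, about 130 g. Origin: centre of its underside. Both ends alike: it may lie in the cradle either way round. It starts flat in one of the tray's slots, along it; the slot walls are higher than it and 4 mm from its long sides, so fingers reach only its ends.
- tray: Parts tray: white, fixed, 180 (x) by 142 (y) by 40 mm high, walls and floor 4 mm. Two dividers as high as the walls make three slots along x, each 42 mm wide, 172 mm long, centred at y = -46, 0, 46 mm. Origin: centre of its underside. Tray and tester stand left and right of the robot, either way round; the bench between them is bare.
- tester: Battery tester: a blue flat housing fixed to the bench, 150 (x) by 200 (y) by 45 mm high; on top the cradle on its +y half and the selector on its -y half. Origin: centre of its underside; its -x side faces roughly to the robot.
- seat (a point): Centre of the cradle bed (48 mm above the bench), on which the pack lies along x; axes as the tester. End plates 70 mm apart, 6 mm thick, rise 22 mm above the bed, then flare outwards at 45 degrees to 29 mm, no room for fingers there. The long sides are open but for corner lips 6 mm high, 42 mm apart across y, 11 mm long. Play: 5 mm at each end, 4 mm at each side.
- knob_grip (a point): On the selector's upright axis at gripping height, 82 mm above the bench, 9 mm below the knob's top; axes as the tester, it does not turn. The black knob: a disc 48 mm across, its top 59 mm above the bench, and on it an upright bar 44 mm long, 14 mm thick, to be gripped across its thickness from above. A low nose and a white line on top mark the pointer end.
- selector (a joint): Selector angle, rad, growing clockwise from above. 0: pointer at the off dot, to the tester's -x; at 1.571 it points to the tester's +y. Sprung detents every 0.524 rad (30 degrees): off dot, then six bar marks up to 3.14. Released, it snaps to the nearest detent; a click takes about 0.08 N m. It starts at the dot, bar 1 or bar 2; the fourth bar is at 2.094.
- spool: Bystander: a small aluminium spool of solder, standing, 36 mm across, 28 mm high, in another slot of the tray. Origin: centre of its underside.
- knife: Bystander: a folded pocket knife, 85 by 22 by 14 mm, in another slot of the tray. Origin: centre of its underside.
- tape: Bystander: a roll of masking tape lying on the bench beyond, 90 mm across, 30 mm high. Origin: centre of its underside.
- tin: Bystander: a small open steel tin on the bench beyond, 70 by 90 by 22 mm. Origin: centre of its underside.
There are look-alikes about, which are no part of the job. What is meant by the tester is not orange, and is the larger of those in its own colour. There is more than one size of the pack; the job needs the smaller.

How it is judged:
By the outcome, as a careful person would: the job done as asked, in the order asked, and still so for the second after the job is handed in, with the robot touching nothing.
It also fails if it takes over 61 s, if anything falls off the work surface, if the arm or the gripper's body presses on something with over 40 N, if the wrist force passes 120 N, or if a joint passes its speed limit or range.

## Robot

A 7-joint arm with a two-finger parallel gripper is mounted at the origin on the work surface. World frame = base frame: x ahead of the robot, y to its left, z up, the work surface at z = 0. Lengths are in m, angles in rad, forces in N, time in s.
With the tool pointing down it reaches from about 0.35 to 0.9 m from the base axis. Payload 19.9 kg.
Tool frame: the origin (TCP) lies between the finger pads; the fingertips stand 19 mm ahead of it and the grasp point (between the pads) is the TCP; z points along the fingers, y is the line along which they close (so a half turn about z gives the same grasp; the last joint's range is limited). The gripper opens to 94 mm and grips with 3 to 60 N. Pads are 16 mm wide; open, the fingers measure 119 mm over their backs; the gripper's body (75 mm by 177 mm) begins 78 mm behind the grasp point.
Start: joints at [1.188, 0.417, -0.01, 1.614, 0.005, 1.111, -0.053], TCP at [0.209, -0.589, 0.224] pointing down, gripper open.
Joint ranges: [-2.81, 2.81], [-0.39, 2.02], [-1.27, 1.25], [0.06, 2.57], [-1.19, 4.33], [0.19, 2], [-2.82, 2.82]. Speed limits (rad/s): [1.89, 1.89, 2.39, 2.39, 3.01, 3.01, 3.01].

## Interface

Orientations are given as a 3x3 rotation matrix whose columns are the frame's x, y, z axes.
In Python, from rig import robot gives the robot as it stands. Calls block until the motion is done:
- robot.move_ptp(position, orientation): joint-space move of the TCP to a pose.
- robot.move_linear(position, velocity=0.15, frame=None, threshold=None): straight line of the TCP; frame=None keeps the orientation; velocity is the mean speed in m/s. With threshold (N) it stops when the force on the tool has changed by that much, and returns True; else False.
- robot.goto_joints(angles): joint-space move.
- robot.gripper_to(opening): finger opening in m; the grip force is fixed at half the most; returns when the fingers have stopped.
- robot.pause(seconds).
- robot.ik(position, orientation): joint angles nearest the present ones, or None.
- robot.get_state(): the state.
- robot.grab_frame(name): name is "scene" or "top" or "wrist"; returns the picture (384x512x3 uint8, red, green, blue); there is no depth.
- robot.camera_info(name): a dict with "fx", "fy", "cx", "cy" (pixels), "rvec" (rotation vector, rad) and "tvec" (3), from world to camera coordinates, as OpenCV has them. Camera axes: x right, y down, z forward; pixel columns grow to the right and rows downward; lengths in m; the calibration is good to about 2 mm. A picture is of the moment at which its call begins: read the wrist's pose just before it. camera_info takes no time and is no camera call; for the wrist camera it gives the pose at the moment of the call.
A pose or a line that the arm cannot do raises robot.PlanningError and nothing moves.
- robot.sign_off(): hands the job in; it is judged then, once.
The state is a dict: "time": time; "qpos": joint angles; "joint_vel": joint speeds; "effort": joint torques, N m; "ee_pos": TCP position; "tool_rot": TCP orientation; "force": force on the tool from outside, world axes, zero at the start; "moment": the same for the moment, N m; "opening": finger opening in m; "grasp_force": force on a finger pad.
Only numpy, scipy, OpenCV 4.12 (cv2) and the standard library are available. Lean on these libraries where they do the work, as an engineer would, in place of code of your own. Each camera call takes 0.05 s, during which the arm holds its last target. There are 200 camera calls.

## Working session

There is one attempt and no reset: what is moved stays moved. The work goes in short steps, each a Python script; the robot and the scene stay as the last script left them, time stands still between calls to the robot, and variables do not carry over. Pictures are saved under pics/ and viewed, at most 10 in all, crops included, and the job is handed in when it is done.

```bash
mkdir -p pics; ls; python3 - <<'E'
from rig import robot
import cv2,numpy as np
for n in("scene","top"):
    im=robot.grab_frame(n); cv2.imwrite(f"pics/{n}0.png",im[:,:,::-1]); c=robot.camera_info(n)
    R=cv2.Rodrigues(np.array(c["rvec"]))[0]; print(n,c["fx"],c["cx"],c["cy"],-R.T@np.array(c["tvec"]),R.round(2).tolist())
t=cv2.resize(cv2.imread("pics/top0.png"),(800,600),interpolation=cv2.INTER_CUBIC);cv2.imwrite("pics/top0b.png",t)
print(robot.get_state())
E
```

```text
pics
scene 375.63821527969395 249.06521677956025 192.5003873170778 [0.94181523 0.6907334  0.79910716] [[-0.81, 0.58, -0.01], [0.39, 0.54, -0.74], [-0.43, -0.61, -0.67]]
top 445.3053461935158 251.07806510121802 193.86394977917405 [0.39648444 0.03006886 1.44100491] [[-0.03, -1.0, -0.0], [-1.0, 0.03, -0.07], [0.07, 0.0, -1.0]]
{'time': 0.1, 'qpos': array([ 1.18848776,  0.41791703, -0.01036301,  1.61409549,  0.00470807,
        1.11066407, -0.05301241]), 'joint_vel': array([-0.00144826, -0.00153015,  0.00121571, -0.0014613 ,  0.00186505,
        0.00068858, -0.00041746]), 'effort': array([ 1.65523630e-03, -8.52579761e+01,  6.39753118e-01, -4.26692176e+01,
       -4.89382935e-02,  1.64237194e-02,  2.01710882e-04]), 'ee_pos': array([ 0.20882841, -0.58876031,  0.2238936 ]), 'tool_rot': array([[ 9.42466660e-01,  3.34299896e-01, -4.16194103e-04],
       [ 3.34300149e-01, -9.42466159e-01,  9.74516685e-04],
       [-6.64680308e-05, -1.05758324e-03, -9.99999439e-01]]), 'force': array([0.50286886, 0.55345897, 0.14219588]), 'moment': array([0.03782242, 0.01380279, 0.01669689]), 'grasp_force': 0.0, 'opening': 0.09412559714498721}
```

View pics/top0b.png

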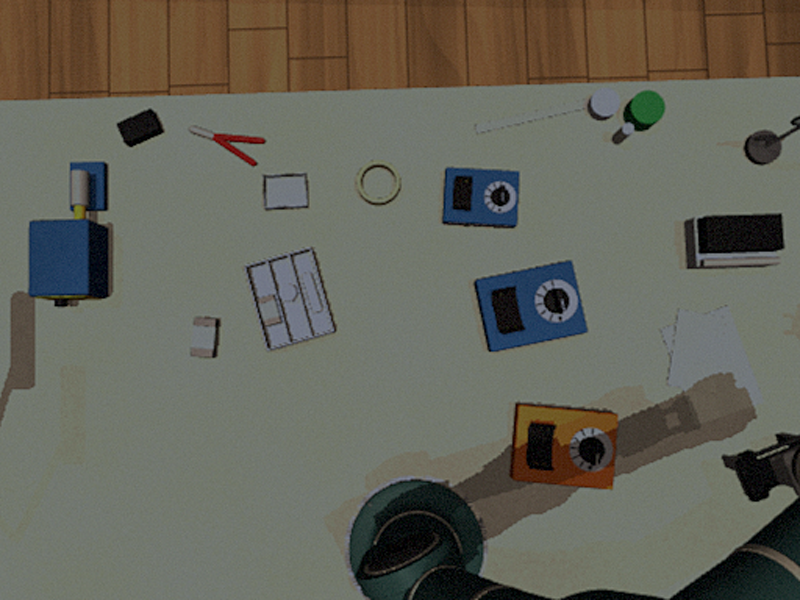

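View pics/scene0.png

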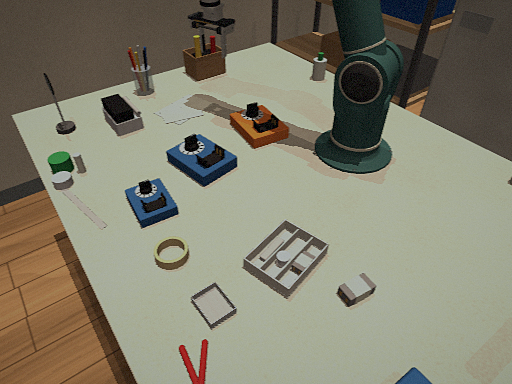

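The scene holds three testers and two packs; pixels are in the 800x600 top view.
- **Testers:** large blue at (530,305), small blue at (480,197), orange at (565,447). I take the large blue.
- **Packs:** one in the tray's left slot at (267,307), one on the bench at (204,337). I take the one in the tray if it is the smaller.
- **Next:** a close crop to check both choices.

```bash
cat > h.py <<'E'
from rig import robot
import cv2,numpy as np
def ray(c,px):
    K=np.array([[c["fx"],0,c["cx"]],[0,c["fy"],c["cy"]],[0,0,1]])
    R=cv2.Rodrigues(np.array(c["rvec"],float))[0]
    return -R.T@np.array(c["tvec"]).ravel(), R.T@np.linalg.inv(K)@np.array([*px,1.])
def world(c,px,z):
    o,d=ray(c,px); return o+d*(z-o[2])/d[2]
def proj(c,P):
    K=np.array([[c["fx"],0,c["cx"]],[0,c["fy"],c["cy"]],[0,0,1]])
    return cv2.projectPoints(np.array(P,float).reshape(-1,3),np.array(c["rvec"],float),np.array(c["tvec"],float),K,None)[0][:,0]
def down(yaw): # tool x at yaw, z down; tool y (closing) = yaw-90deg
    c,s=np.cos(yaw),np.sin(yaw); return np.array([[c,s,0],[s,-c,0],[0,0,-1.]])
E
python3 - <<'E'
from h import *
im=cv2.imread("pics/top0.png"); im=np.clip(im.astype(float)*1.7,0,255).astype(np.uint8)
a=im[155:235,115:220];b=im[155:235,297:382]
cv2.imwrite("pics/crop1.png",cv2.resize(np.hstack([a,b]),None,fx=4.2,fy=4.2,interpolation=cv2.INTER_CUBIC))
c=robot.camera_info("top")
for n,p,z in [("tester",(530,305),.045),("tray",(291,299),.04),("pack",(267,307),.03)]: print(n,world(c,np.array(p)/1.5625,z))
E
```

```text
tester [ 0.47938    -0.24308376  0.045     ]
tray [0.50638433 0.23763403 0.04      ]
pack [0.4923362  0.28825334 0.03      ]
```

View pics/crop1.png

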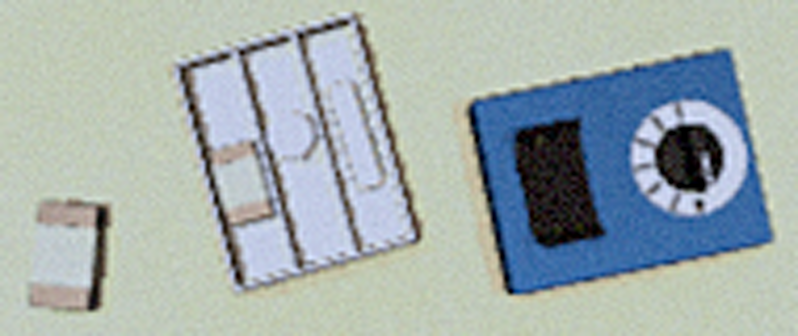

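The crop shows the tray pack at (243,182), clearly smaller than the bench one at (68,255), and the large blue tester with its off dot at (698,205). Next I fit tray and tester from the corners, then look from the wrist.

```bash
cat >> h.py <<'E'
def fit(model,P): # 2D rigid: world = R(yaw) model + t
    m=np.array(model,float);P=np.array(P)[:,:2];mc,pc=m.mean(0),P.mean(0)
    a,b=m-mc,P-pc; yaw=np.arctan2((a[:,0]*b[:,1]-a[:,1]*b[:,0]).sum(),(a*b).sum())
    R=np.array([[np.cos(yaw),-np.sin(yaw)],[np.sin(yaw),np.cos(yaw)]]); t=pc-R@mc
    return t,yaw,np.abs(m@R.T+t-P).max()
E
python3 - <<'E'
from h import *
c=robot.camera_info("top")
# image left=+y, up=+x : TL=(+x,+y)
f=lambda hx,hy:[(hx,hy),(hx,-hy),(-hx,-hy),(-hx,hy)]
A=[world(c,np.array(p)/4.2+(115-.3,155-.3),.04) for p in[(180,66),(355,15),(420,240),(240,290)]]
B=[world(c,(np.array(p)-(441,0))/4.2+(297-.3,155-.3),.045) for p in[(470,102),(728,50),(772,240),(508,293)]]
print(fit(f(.09,.071),A)); t=fit(f(.075,.1),B); print(t)
P=[world(c,np.array(p)/4.2+(114.7,154.7),.024) for p in[(213,147),(252,137),(272,213),(232,223)]]
pf=fit(f(.03,.017),P);print(pf)
s=robot.get_state();wc=robot.camera_info("wrist");o,d=ray(wc,(256,192)); print("cam in tool",s["tool_rot"].T@(o-s["ee_pos"]),s["tool_rot"].T@d, wc["fx"])
q=robot.qpos if hasattr(robot,'qpos') else s["qpos"]
yaw=pf[1]; 
for k in(np.pi/2,-np.pi/2): print(k,robot.ik([*pf[0],.2],down(yaw+k)))
for k in(0,np.pi): print(k,robot.ik([*t[0],.2],down(t[1]+k)))
E
```

```text
(array([0.50771259, 0.23895017]), np.float64(0.24952361573509163), np.float64(0.002793946066695363))
(array([ 0.47878297, -0.24306768]), np.float64(0.1684233752645789), np.float64(0.0023172030650993047))
(array([0.48919826, 0.2846373 ]), np.float64(0.2292042728944334), np.float64(0.0017262539958259326))
cam in tool [ 0.0711736   0.00073273 -0.16064309] [-0.24355998  0.01724735  0.96991083] 341.5621971842683
1.5707963267948966 [ 0.14115244  0.49995388 -0.94875432  1.76571006  0.4498211   1.11071335
 -0.72661546]
-1.5707963267948966 [ 0.22181846  0.56264226 -1.08323677  1.76359718  0.54219516  1.1512622
  2.34114809]
0 [ 0.57543364  0.29382667 -0.19425572  1.85396966  0.06648706  1.00002437
 -1.04902406]
3.141592653589793 [ 0.97971083  0.3607938  -0.69257249  1.84097804  0.26543621  1.0338083
  1.92065866]
```

```bash
python3 - <<'E'
from h import *
import pickle
C={}
for n,p,y in [("tester",(.479,-.243,.2),.168),("tray",(.49,.27,.2),.24+np.pi/2)]:
    robot.move_ptp(p,down(y)); robot.pause(.2); C[n]=robot.camera_info("wrist"); im=robot.grab_frame("wrist")
    im=np.clip(im[:,:,::-1].astype(float)*1.5,0,255).astype(np.uint8)
    cv2.imwrite(f"pics/w_{n}.png",cv2.resize(im,(800,600),interpolation=cv2.INTER_CUBIC))
pickle.dump(C,open("C.pkl","wb")); s=robot.get_state(); print(s["time"],s["qpos"])
E
```

```text
4.075 [ 0.12212874  0.45813141 -0.87414445  1.78299304  0.39369552  1.08577468
 -0.65028935]
```

View pics/w_tester.png

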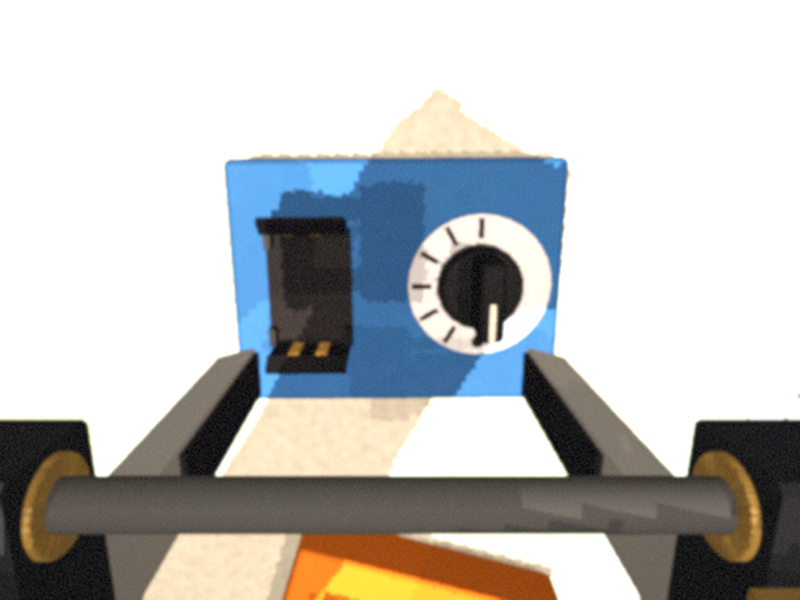

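View pics/w_tray.png

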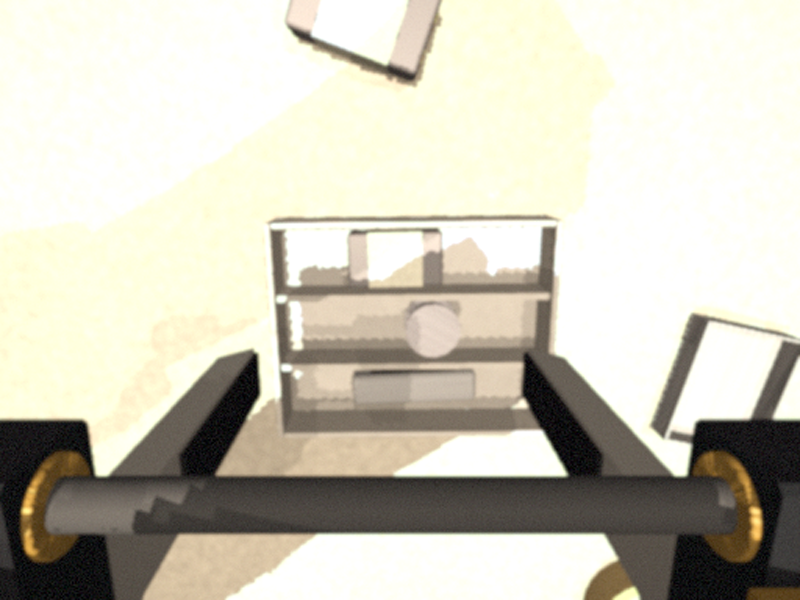

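In the tester view, the pointer line is at (493,320), straight down at the dot, so the selector starts at 0. The bars run clockwise (449,335), (429,315), (420,287), (430,258)=4th, and the cradle is at (305,295). In the tray view, the pack top spans x 350–441 and y 231–287.

```bash
python3 - <<'E'
from h import *
import pickle
C=pickle.load(open("C.pkl","rb"))
W=lambda n,p,z: world(C[n],(np.array(p)+.5)/1.5625-.5,z)
T=[W("tray",p,.04) for p in[(555,217),(271,219),(283,434)]]
print("tray",fit([(.09,.071),(-.09,.071),(-.09,-.071)],T))
P=[W("tray",p,.028) for p in[(350,231),(441,230),(441,287),(350,287)]]
print("pack",fit([(-.03,.017),(.03,.017),(.03,-.017),(-.03,-.017)],P), np.mean(P,0))
t,y,e=fit([(.075,.1),(.075,-.1)],[W("tester",p,.045) for p in[(227,161),(567,160)]]); print("tester",t,y,e)
# the bottom edge
R=np.array([[np.cos(.168),-np.sin(.168)],[np.sin(.168),np.cos(.168)]]); t0=np.array([.4788,-.2431])
loc=lambda p,z:(R.T@(W("tester",p,z)[:2]-t0)).round(4)
for n,p,z in[("TL",(227,161),.045),("TR",(567,160),.045),("botL",(262,397),.045),("botR",(522,397),.045),("dialL",(408,285),.047),("dialR",(552,285),.047),("dialT",(480,213),.047),("dialB",(480,355),.047),
 ("pTL",(257,219),.077),("pTR",(348,219),.077),("pBL",(268,372),.077),("pBR",(348,372),.077),("bedBL",(270,341),.048),("bedBR",(350,341),.048),("line0",(493,306),.091),("line1",(492,341),.091)]: print(n,loc(p,z))
print("slot from top tray:",end="");
E
```

```text
tray (array([0.5113709 , 0.24450087]), np.float64(0.25515649321817785), np.float64(0.005793639232943515))
pack (array([0.48901552, 0.28391633]), np.float64(0.2416521140299555), np.float64(0.001905180362834824)) [0.48901552 0.28391633 0.028     ]
tester [ 0.47892355 -0.24817792] 0.16803230685292064 0.0028313281501849974
TL [0.0743 0.0921]
TR [ 0.0743 -0.1022]
botL [-0.0716  0.0813]
botR [-0.0721 -0.085 ]
dialL [ 0.0019 -0.0116]
dialR [ 0.0016 -0.0983]
dialT [ 0.0446 -0.0533]
dialB [-0.0428 -0.0567]
pTL [0.0444 0.0691]
pTR [0.0442 0.0212]
pBL [-0.0418  0.0685]
pBR [-0.0419  0.0231]
bedBL [-0.033   0.0732]
bedBR [-0.0331  0.0239]
line0 [ 0.0003 -0.0547]
line1 [-0.019 -0.055]
slot from top tray:
```

```bash
python3 - <<'E'
from h import *
st=lambda m:(lambda s:print(m,s["time"],s["ee_pos"].round(4),"op",round(s["opening"],4),"gf",round(s["grasp_force"],1),s["force"].round(1)))(robot.get_state())
Y=.248+np.pi/2
robot.move_ptp([.489,.284,.12],down(Y)); st("above")
print(robot.move_linear([.489,.284,.027],.06,threshold=8)); st("down")
robot.gripper_to(.045); st("grip")
robot.move_linear([.489,.284,.14],.1); st("lift")
cv2.imwrite("pics/x.png",robot.grab_frame("wrist")[:,:,::-1])
E
```

```text
above 4.4917 [0.4887 0.2843 0.1204] op 0.0937 gf 0.0 [0.7 0.8 1.2]
False
down 6.1917 [0.4892 0.284  0.0273] op 0.0941 gf 0.0 [-0.3  0.7  0.7]
grip 6.8167 [0.489 0.284 0.027] op 0.06 gf 30.0 [-0.7 -0.1  0.6]
lift 8.1 [0.4887 0.2838 0.1394] op 0.0597 gf 30.0 [ 0.9  0.1 -1.4]
```

```bash
cat >> h.py <<'E'
st=lambda m:(lambda s:print(m,round(s["time"],2),s["ee_pos"].round(4),"op",round(s["opening"],4),"gf",round(s["grasp_force"],1),s["force"].round(1)))(robot.get_state())
E
python3 - <<'E'
from h import *
import pickle
Y=.168+np.pi/2
robot.move_ptp([.47,.02,.12],down(Y)); st("above")
robot.move_linear([.47,.02,.035],.1)
print(robot.move_linear([.47,.02,.0225],.02,threshold=4)); st("down")
robot.gripper_to(.094); robot.move_linear([.47,.02,.12],.15); st("up")
# close look at cradle: camera over it
seat=np.array([.4788,-.2431])+np.array([[np.cos(.168),-np.sin(.168)],[np.sin(.168),np.cos(.168)]])@[.001,.0]
robot.move_ptp([*(seat),.16],down(.168)); robot.pause(.2)
pickle.dump(robot.camera_info("wrist"),open("C2.pkl","wb")); im=robot.grab_frame("wrist"); st("look")
im=np.clip((im[90:270,120:376,::-1]/255.)**.6*255*1.05,0,255).astype(np.uint8)
cv2.imwrite("pics/cr2.png",cv2.resize(im,None,fx=3.125,fy=3.125,interpolation=cv2.INTER_CUBIC))
E
```

```text
above 9.18 [0.4704 0.0212 0.1202] op 0.0596 gf 30.0 [ 0.8  1.1 -1.2]
True
down 10.78 [0.4699 0.0199 0.0229] op 0.0594 gf 30.0 [-1.8 -0.6  5.7]
up 12.28 [0.4696 0.0198 0.1193] op 0.0941 gf 0.0 [ 0.1  0.5 -0.6]
look 13.57 [ 0.48   -0.2421  0.1598] op 0.0944 gf 0.0 [-0.2 -0.   0.2]
```

View pics/cr2.png

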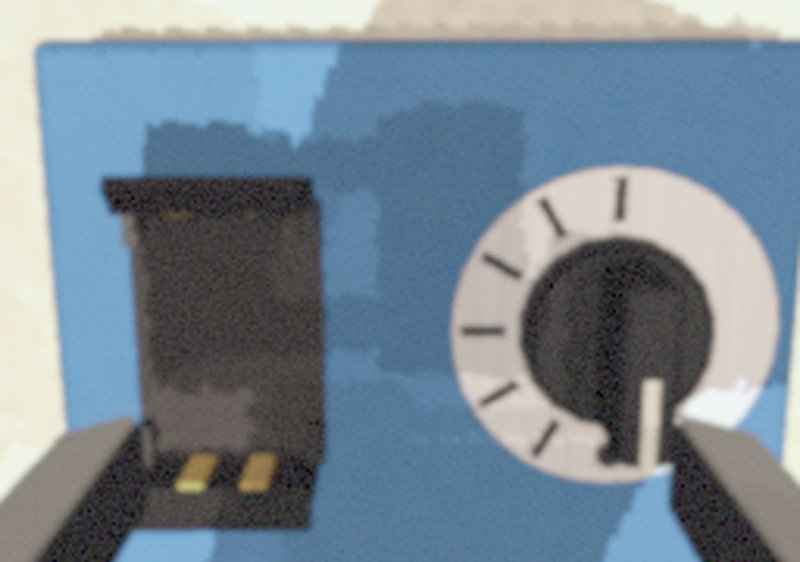

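The view shows the cradle top plate from (103,180) to (311,180), the bottom plate's lower edge at y=528, bed edges at x≈140 and 323, and the dial spanning 451–780 × 165–484. The pointer is at 0.

```bash
python3 - <<'E'
from h import *
import pickle
c=pickle.load(open("C2.pkl","rb"))
R=np.array([[np.cos(.168),-np.sin(.168)],[np.sin(.168),np.cos(.168)]]); t0=np.array([.4788,-.2431])
for n,p,z in[("TL",(37,44),.045),("dialL",(451,325),.046),("dialR",(780,325),.046),("dialT",(618,165),.046),("dialB",(618,484),.046),("discL",(520,330),.059),("discR",(714,330),.059),("discT",(617,237),.059),
 ("pTL",(103,180),.077),("pTR",(311,180),.077),("pBR",(311,528),.077),("bedL",(142,330),.048),("bedR",(323,330),.048),("line0",(653,378),.091),("line1",(649,466),.091),("bar6",(620,198),.046),("bar3",(483,331),.046)]: print(n,(R.T@(world(c,(np.array(p)+.5)/3.125-.5+(120,90),z)[:2]-t0)).round(4))
# check pack on bench via top
im=robot.grab_frame("top"); cv2.imwrite("pics/top1.png",im[:,:,::-1])
print(proj(robot.camera_info("top"),[.47,.02,.024]))
E
```

```text
TL [0.0744 0.0929]
dialL [ 0.0024 -0.0112]
dialR [ 0.0026 -0.0985]
dialT [ 0.0447 -0.0534]
dialB [-0.0428 -0.0578]
discL [ 0.0045 -0.0281]
discR [ 0.0046 -0.0772]
discT [ 0.0283 -0.0515]
pTL [0.0443 0.0696]
pTR [0.0444 0.0223]
pBR [-0.0415  0.0241]
bedL [0.0015 0.0704]
bedR [0.0015 0.0226]
line0 [ 0.0017 -0.0548]
line1 [-0.0194 -0.0552]
bar6 [ 0.0363 -0.0543]
bar3 [ 0.0008 -0.0197]
[[255.47748928 201.05457429]]
```

```bash
python3 - <<'E'
from h import *
robot.move_ptp([.47,.0,.16],down(.168)); robot.pause(.2)
c=robot.camera_info("wrist"); im=robot.grab_frame("wrist"); t=cv2.imread("pics/top1.png")
R=np.array([[np.cos(.168),-np.sin(.168)],[np.sin(.168),np.cos(.168)]])
cs=[[*(np.array([.47,.02])+R@p),.024] for p in[(.03,.017),(.03,-.017),(-.03,-.017),(-.03,.017)]]
pw=proj(c,cs);pt=proj(robot.camera_info("top"),cs)
def crop(im,p,w,h,s):
    x0,y0=np.round(p.mean(0)-(w/2,h/2)).astype(int); a=cv2.resize(im[y0:y0+h,x0:x0+w],None,fx=s,fy=s,interpolation=cv2.INTER_CUBIC)
    q=((p-(x0,y0)+.5)*s-.5); 
    for u in q: cv2.drawMarker(a,tuple(np.round(u).astype(int).tolist()),(0,0,255),cv2.MARKER_CROSS,12,1)
    return a
g=np.clip(t*1.5,0,255).astype(np.uint8)
cv2.imwrite("pics/cmp.png",np.hstack([crop(im[:,:,::-1].copy(),pw,100,120,4),crop(g,pt,40,48,10)])); st("")
E
```

```text
14.82 [ 0.4701 -0.0009  0.1599] op 0.0939 gf 0.0 [ 0.1  0.7 -0.8]
```

View pics/cmp.png

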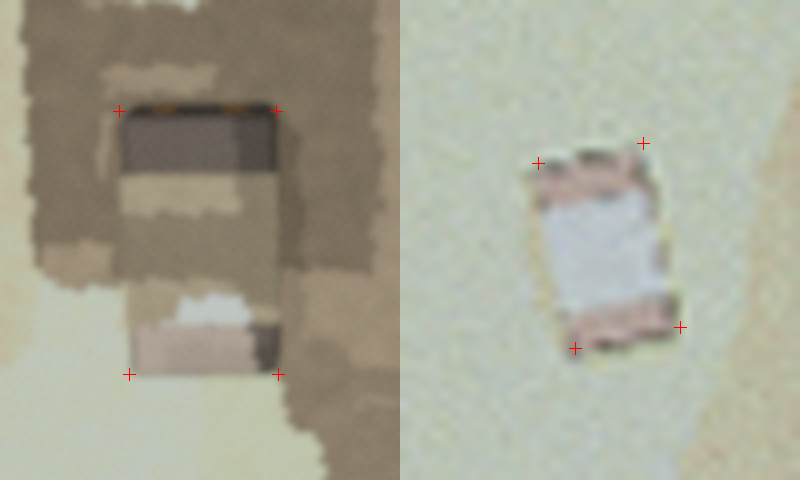

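The wrist picture's pack corners (120,113)–(280,375) fall on the predicted crosses to within a pixel, so I trust the wrist measurement. The top view is about 3 mm off. Next: regrasp and place.

```bash
python3 - <<'E'
from h import *
R=np.array([[np.cos(.168),-np.sin(.168)],[np.sin(.168),np.cos(.168)]])
s=np.array([.4788,-.2431])+R@[.0013,.0462]; print(s)
robot.move_ptp([.47,.02,.10],down(.168))
print(robot.move_linear([.47,.02,.0225],.06,threshold=8))
robot.gripper_to(.02); st("grip")
robot.move_linear([.47,.02,.17],.12); st("lift")
robot.move_ptp([*s,.17],down(.168)); robot.move_linear([*s,.105],.1); robot.pause(.3); st("above")
print(robot.move_linear([*s,.0695],.02,threshold=5)); st("down")
E
```

```text
[ 0.47235656 -0.19733307]
False
grip 17.57 [0.47   0.02   0.0225] op 0.0338 gf 30.0 [-0.   0.3 -0.3]
lift 18.96 [0.4697 0.02   0.1694] op 0.034 gf 30.0 [-0.1  0.5 -1.6]
above 20.93 [ 0.4725 -0.1975  0.1053] op 0.0341 gf 30.0 [-0.1 -0.4 -0.5]
True
down 22.52 [ 0.4723 -0.1973  0.0705] op 0.0337 gf 30.0 [-1.5  0.1  7.2]
```

Contact came at exactly the expected height, so I release and check.

```bash
python3 - <<'E'
from h import *
s=np.array([.47236,-.19733])
robot.gripper_to(.06); st("open"); robot.move_linear([*s,.16],.12)
R=np.array([[np.cos(.168),-np.sin(.168)],[np.sin(.168),np.cos(.168)]])
k=np.array([.4788,-.2431])+R@[.0013,-.0545]
robot.move_ptp([*k,.17],down(.168)); robot.gripper_to(.05);robot.pause(.2)
im=robot.grab_frame("wrist"); im=np.clip((im[60:300,60:380,::-1]/255.)**.6*255,0,255).astype(np.uint8)
cv2.imwrite("pics/pl.png",cv2.resize(im,None,fx=2.4,fy=2.4,interpolation=cv2.INTER_CUBIC)); st("")
q0=robot.get_state()["qpos"]
for y in (.168,.168+np.pi,):
  for a in(0,-1.05,-2.094,-2.2): print(y,a,robot.ik([*k,.082],down(y+a)))
E
```

```text
open 23.13 [ 0.4719 -0.1971  0.07  ] op 0.0603 gf 0.0 [-0.4 -0.   0.1]
 25.17 [ 0.4892 -0.2966  0.17  ] op 0.0498 gf 0.0 [ 0.3  0.1 -0.2]
0.168 0 [ 0.82513095  0.53568667 -0.42771504  1.84840289  0.29382838  0.81984763
 -1.15486106]
0.168 -1.05 [ 0.6676024   0.50891355 -0.22415422  1.85394652  0.15226183  0.7952582
 -2.08873765]
0.168 -2.094 [-0.16799609  0.68760293  0.89780234  1.8819334  -0.67934597  0.91069024
 -2.43510855]
0.168 -2.2 [-0.16799609  0.68760293  0.89780234  1.8819334  -0.67934597  0.91069024
 -2.54110855]
3.3095926535897933 0 [ 1.28423365  0.80684582 -1.11351438  1.83422876  0.83647352  1.06104871
  1.57496239]
3.3095926535897933 -1.05 [ 1.1222028   0.65575091 -0.84027404  1.83877211  0.60514403  0.92453651
  0.69199126]
3.3095926535897933 -2.094 [ 0.97135576  0.57990777 -0.62361775  1.84348938  0.43656162  0.85837773
 -0.2216017 ]
3.3095926535897933 -2.2 [ 0.95355671  0.57327321 -0.59922565  1.8440717   0.4183399   0.85262816
 -0.3131833 ]
```

View pics/pl.png

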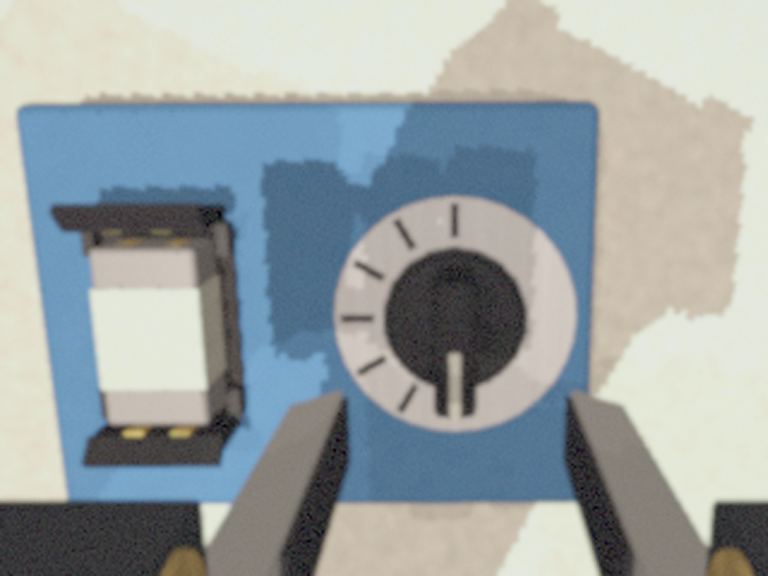

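The pack lies flat in the cradle, body at (155,335) between the end plates. The pointer is at the dot and centred between the fingers, so I grip and turn.

```bash
python3 - <<'E'
from h import *
k=np.array([.4892,-.2966]); Y=.168+np.pi
robot.move_ptp([*k,.17],down(Y)); st("above")
print(robot.move_linear([*k,.082],.08,threshold=8)); st("down")
robot.gripper_to(.005); st("grip")
N=8; 
for i in range(1,N+1):
    a=1.047*i/N; robot.move_ptp([*k,.082],down(Y-a))
    s=robot.get_state(); print(round(a,2),round(s["time"],2),s["force"].round(1),s["moment"].round(2),s["ee_pos"].round(4))
E
```

```text
above 27.65 [ 0.4892 -0.2966  0.17  ] op 0.0499 gf 0.0 [-1.1  1.6  0. ]
False
down 28.9 [ 0.4895 -0.2967  0.0824] op 0.05 gf 0.0 [ 0.7 -0.2  1. ]
grip 29.55 [ 0.4892 -0.2961  0.0821] op 0.014 gf 30.0 [-2.6  5.1  3. ]
0.13 29.8 [-2.3  5.7  3.6] [1.27 0.42 0.01] [ 0.4891 -0.296   0.0821]
0.26 30.05 [-2.6  5.3  3.2] [1.26 0.4  0.02] [ 0.4891 -0.2959  0.0821]
0.39 30.3 [-2.   6.6  3.6] [ 1.34  0.32 -0.09] [ 0.4892 -0.2958  0.0821]
0.52 30.55 [-1.9  5.6  4.4] [1.42 0.38 0.01] [ 0.4892 -0.2958  0.0821]
0.65 30.8 [-2.6  6.6  2.8] [1.57 0.39 0.06] [ 0.4892 -0.2957  0.0821]
0.79 31.05 [-1.3  6.6  4. ] [ 1.51  0.31 -0.  ] [ 0.4893 -0.2956  0.082 ]
0.92 31.3 [-1.3  7.2  3.7] [ 1.56  0.2  -0.13] [ 0.4893 -0.2956  0.0821]
1.05 31.55 [-0.8  7.   3.7] [ 1.59  0.18 -0.02] [ 0.4894 -0.2955  0.082 ]
```

```bash
python3 - <<'E'
from h import *
k=np.array([.4892,-.2966]); Y=.168+np.pi
for a in np.linspace(1.047,2.07,9)[1:]:
    robot.move_ptp([*k,.082],down(Y-a))
robot.pause(.2); st("turned"); s=robot.get_state(); print(s["moment"].round(2), np.arctan2(s["tool_rot"][1,0],s["tool_rot"][0,0])-Y+2*np.pi)
robot.gripper_to(.05); robot.move_linear([*k,.17],.1); robot.move_ptp([.45,-.26,.23],down(Y-2.07-1.07)); robot.pause(.2)
im=robot.grab_frame("wrist"); im=np.clip((im[:,:,::-1]/255.)**.6*255,0,255).astype(np.uint8)
cv2.imwrite("pics/fin.png",cv2.resize(im,(800,600),interpolation=cv2.INTER_CUBIC)); st("")
E
```

```text
turned 33.75 [ 0.4899 -0.2954  0.0821] op 0.0139 gf 30.0 [ 2.7  7.3 -0.3]
[ 1.47 -0.65 -0.1 ] 4.214428829831315
 36.71 [ 0.45   -0.2601  0.2296] op 0.0504 gf 0.0 [ 0.1 -0.2 -0.2]
```

View pics/fin.png

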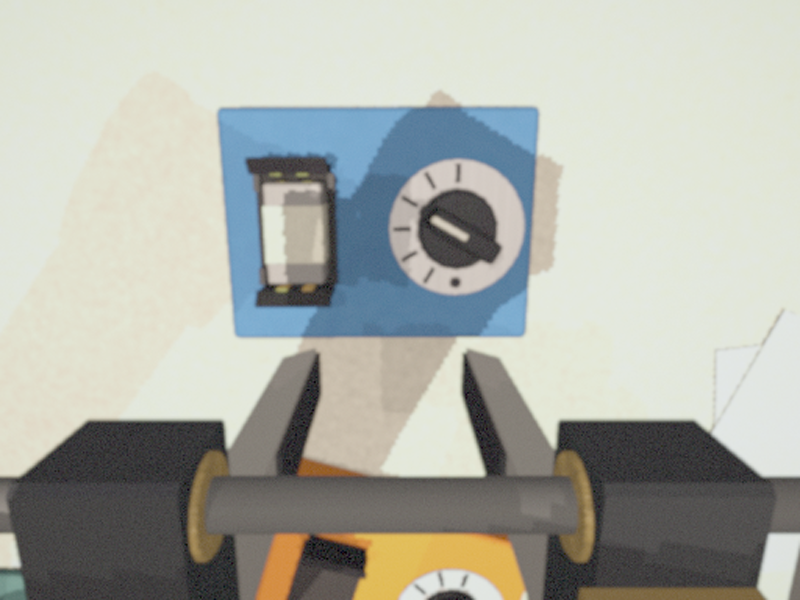

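The pointer nose at (425,213) points at the fourth bar (410,202), and the pack lies flat at (295,232). Handing in.

```bash
python3 -c "
from rig import robot
print(robot.sign_off())"
```

```text
the job is handed in; nothing more can be done
None
```

The job is handed in: the smaller battery pack lies flat in the large blue tester's cradle, the selector rests at the fourth bar, and the robot is clear of everything at about 37 s of the 61 s allowed.

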